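# Set a drum brake's shoe clearance at the star wheel

### The arm

A 6-joint arm with a two-finger parallel gripper is mounted at the origin on the work surface. World frame = base frame: x ahead of the robot, y to its left, z up, the work surface at z = 0. Lengths are in m, angles in degrees, forces in N, time in s.
With the tool pointing down it reaches from about 0.275 to 0.85 m from the base axis. Payload 19 kg.
Tool frame: the origin (TCP) lies midway between the tips of the shut fingers; the grasp point (between the pads) lies 19 mm behind it; z points along the fingers, y is the direction in which the jaws open and shut (so a half turn about z gives the same grasp; the last joint's range is limited). The gripper opens to 85 mm and grips with 20 to 120 N. Pads are 22 mm wide; open, the fingers measure 114 mm over their backs; the gripper's body (76 mm by 85 mm) begins 54 mm behind the grasp point. The pads swing forward as they close: fully open they stand 13 mm farther back than shut.
Start: joints at [-79.584, 8.623, 82.357, -0, 89.026, -7.678], TCP at [0.179, -0.547, 0.231] pointing down, gripper open.
Joint ranges: [-160.23, 160.23], [-39.13, 120.54], [6.94, 153.29], [-79.49, 259.48], [9.18, 160.14], [-161.06, 161.06]. Speed limits (degrees/s): [108.29, 108.29, 127.2, 172.46, 172.46, 172.46].

### API

Orientations are given as [roll, pitch, yaw] about the fixed x, y, z axes, in that order (R = Rz(yaw) Ry(pitch) Rx(roll)).
In Python, from bench import * gives the robot as it stands.
- The arm moves only by the tool arm_command, never from a script. Its argument "plan" is a list of rows, each a list of 3 entries, a list of its own where there are three numbers: the opening, from 0 (shut) to 1 (fully open), then the shift along the world's x, y, z in cm, then the turn, a rotation vector about the world's x, y, z in degrees. In form: [[gripper, [x, y, z], [rx, ry, rz]], ...]. A call has 1 to 20 rows; each row shifts and turns the pose as measured when the row begins; what a row does not reach is not made up. A row lasts 1/8 s, in which the tool goes at most 62.5 mm and 10.7 degrees, less where a joint would pass 70% of its speed; a pose out of reach is approached as far as the arm can. A call with a gripper value outside its range is refused whole. The fingers move at their own pace and stop on an object; the grip force is fixed at half the most. Time passes only in rows, so rows that do not move let the fingers close. It gives the time, the measured TCP pose, the force and the opening at its end, in the units of the state.
- observe(): the state, without advancing time (a new reading comes with each control period).
- camera(name): name is "scene" or "side" or "wrist"; returns the picture (384x512x3 uint8, red, green, blue); there is no depth.
- calibration(name): a dict with "fx", "fy", "cx", "cy" (pixels), "extrinsics" (4x4, takes a point from world to camera coordinates). Camera axes: x right, y down, z forward; pixel columns grow to the right and rows downward; lengths in m; the calibration is good to about 2 mm. A picture is of the moment at which its call begins: read the wrist's pose just before it. calibration takes no time and is no camera call; for the wrist camera it gives the pose at the moment of the call.
- hand_in(): hands the job in, once; it reports no verdict.
The state is a dict: "clock": time; "q": joint angles; "qvel": joint speeds; "joint_efforts": joint torques, N m; "ee_pos": TCP position; "tcp_rot": TCP orientation; "ft_force": force on the tool from outside, world axes, zero at the start; "torque": the same for the moment, N m; "finger_gap": finger opening in m.
Only numpy, scipy, OpenCV 4.12 (cv2) and the standard library are available. Lean on these libraries where they do the work, as an engineer would, in place of code of your own. Each camera call takes 0.05 s, during which the arm holds its last target.

### The job

Take the brake spoon (orange handle) from the tool block, reach through the slot in the brake's backing plate and turn the star wheel up, tooth by tooth, pushing the teeth the way the stamped arrow points (out towards the plate's rim), until it goes tight because the shoes bear on the drum: go by feel, stop at a push of 5 to 10 N and never press on the brake with more than 20 N. Then back the wheel off by one tooth and stand the spoon back in an empty pocket of the tool block, disturbing nothing else on the bench.

Things in the scene. Friction and masses are not known exactly. Their poses are not given: they have to be found in the camera images.
- brake: Drum brake lying face down, fixed: grey iron drum 286 mm across, closed by a silver backing plate 274 mm across and 4 mm thick, its upper face 85 mm above the bench. Origin: centre of the underside; z up; the adjuster slot lies on its -x side. A square axle flange with a round stub stands 36 mm above the plate at its centre, a brass nipple 22 mm high at the +x side; otherwise nearly flat.
- slot (a point): Centre of the adjuster slot at the plate's upper face, 92 mm from the brake's centre; axes as the brake's. The slot goes right through the plate and is 15 mm along x (radially) by 20 mm along y. A stamped arrow beside it points to -x (outwards): push the teeth that way to tighten.
- star (a point): Centre of the yellow star wheel, 29 mm straight below slot, axes as the brake's (it does not turn with the wheel). The wheel turns about y and is 10 mm thick; 16 teeth, 0.393 rad each (6.7 mm at 17 mm radius), starting at any angle; tip radius 21 mm, so the top tips are 8 mm below the plate's upper face; root radius 14.5 mm; teeth 3 mm thick at the root, 2 just below the rounded tip.
- shoes (a joint): Travel of the adjuster screw that spreads the shoes, m: 0 with the linings on the drum, negative clear of it, 0.00002 a tooth; starts 1.4 to 2.6 teeth short, far too fine for this reading to tell. Thread friction holds the wheel where it is left (about 2 N at the teeth turns it); it has no pawl, so a blade dragged back turns it back. With the shoes on the drum it turns no further and the push rises at once.
- rack: Hardwood tool block, fixed, 200 x 70 mm and 68 mm high; origin at the centre of its underside, long side along its x. Three pockets right through it in a row at x = -62, 0 and +62 mm, y = 0, each 20 mm along x by 13 mm along y with a slight chamfer. One holds the spoon, the others a red and a blue screwdriver.
- spoon_grip (a point): Middle of the brake spoon's orange square handle (24 x 24 mm in plan, reaching 35 mm below to 40 mm above this point). The spoon stands upright, blade down, z up, 0.13 to 0.21 kg, 140 mm long. Under the handle is a steel bolster 32 mm across, 5 mm thick; its underside, 40 mm below this point, rests on the tool block. Grip with the fingers closing across the row of pockets.
- spoon_tip (a point): Middle of the end of the spoon's blade, 100 mm below spoon_grip; same axes. Below the bolster is a 9 mm round shank, then for the last 34 mm a flat straight blade 11 mm wide along y and 2.5 mm thick along x, the last 5 mm tapering to 1.6 mm. In the tool block the blade's width runs along the row of pockets.
- driver_red_mid (a point): Red-handled screwdriver standing in the tool block, 29 mm across the handle, 132 mm long; point 100 mm above its tip. Leave it.
- driver_blue_mid (a point): Blue-handled screwdriver, the same size. Leave it.
- grease_tub: White tub with blue lid, 90 mm across, 85 mm tall; origin under its centre. Leave it.
- pliers: Red-handled pliers lying flat, 160 mm long, 13 mm high; origin at the pivot. Leave them.
- wrench: Steel spanner lying flat, 190 mm long. Leave it.
- bearing: Steel wheel bearing, ring 60 mm across and 18 mm high. Leave it.
Not all that is in view belongs to the job. What is shaped like the part that bears spoon_grip but green or white is not meant.

How it is judged:
By the outcome, as a careful person would: the job done as asked, in the order asked, and still so for the second after the job is handed in, with the robot touching nothing.
It also fails if it takes over 67 s, if anything falls off the work surface, if the arm or the gripper's body presses on something with over 40 N, if the wrist force passes 120 N, or if a joint passes its speed limit or range.

## Working session

There is one attempt and no reset: what is moved stays moved. The work goes in short steps, Python scripts to look and compute and a tool call to move; the robot and the scene stay as the last step left them, time stands still between calls to the robot, and variables do not carry over. Pictures are saved under pics/ and viewed, and the job is handed in when it is done.

Besides the shell and the picture viewer there is one more tool, called after "Emit:" as name([rows], argument=value, ...), one row to a line, values as JSON. arm_command: Moves the arm, as the interface text tells. Its arguments: {"type":"object","properties":{"plan":{"type":"array"}},"required":["plan"]}

```bash
mkdir -p pics; ls
python3 - <<'E'
from bench import *
import cv2
print(observe())
for n in ["scene","side","wrist"]:
    im=camera(n); cv2.imwrite(f"pics/{n}0.png",im[:,:,::-1])
    c=calibration(n); print(n,c)
E
```

```text
pics
{'clock': 0.0, 'q': array([-7.95853785e+01,  8.64980743e+00,  8.23911801e+01, -1.23368951e-03,
        8.90257778e+01, -7.67866296e+00]), 'qvel': array([ 0.00515938,  0.06204232, -0.01608803,  0.1075639 ,  0.04421924,
       -0.00242712]), 'joint_efforts': array([ 1.00514648e-03, -7.13038874e+01, -5.70869565e+01,  2.37861536e-05,
        8.85171059e-03,  2.73707184e-05]), 'ee_pos': array([ 0.17849682, -0.54634627,  0.23070268]), 'tcp_rot': array([-1.79933668e+02, -7.69857154e-03,  1.80933017e+01]), 'ft_force': array([-0.33453084,  0.32174741, -0.59722845]), 'torque': array([-0.00207201, -0.00342764,  0.04965061]), 'finger_gap': 0.0853053776068513}
scene {'fx': 457.86564337330526, 'fy': 457.86564337330526, 'cx': 248.8314760586408, 'cy': 192.1051806123447, 'extrinsics': array([[ 0.52248652,  0.85261002,  0.00799945, -0.25561882],
       [ 0.65565585, -0.39575823, -0.64303253, -0.26834238],
       [-0.54509013,  0.34122071, -0.76579708,  1.65450205],
       [ 0.        ,  0.        ,  0.        ,  1.        ]])}
side {'fx': 443.73521273895466, 'fy': 443.73521273895466, 'cx': 264.1431731022383, 'cy': 188.87905802256054, 'extrinsics': array([[-0.88947295, -0.45690997, -0.00843523,  0.45011471],
       [-0.22983767,  0.46322963, -0.85591644,  0.21164185],
       [ 0.3949842 , -0.75937579, -0.51704535,  1.14117707],
       [ 0.        ,  0.        ,  0.        ,  1.        ]])}
wrist {'fx': 323.9303140375979, 'fy': 323.9303140375979, 'cx': 256.92699225921484, 'cy': 188.63719518681677, 'extrinsics': array([[ 0.3098143 , -0.95079537, -0.00180802, -0.57394193],
       [-0.90776084, -0.29635617,  0.29688932, -0.03761843],
       [-0.28281681, -0.09033931, -0.95491019,  0.38093624],
       [ 0.        ,  0.        ,  0.        ,  1.        ]])}
```

View pics/scene0.png

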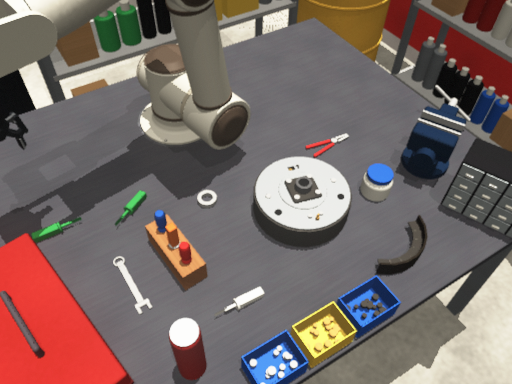

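View pics/side0.png

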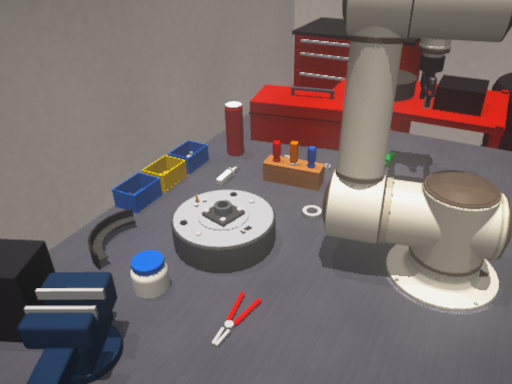

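View pics/wrist0.png

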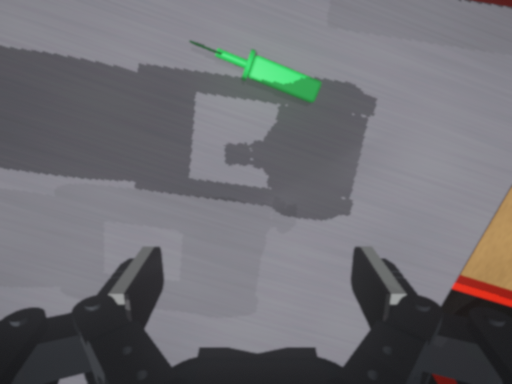

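The scene view has the spoon (orange) in the middle pocket near (172,236), with blue at (160,222) and red at (185,255). The brake is centred near (302,190), with its nipple at (319,216), so the slot should be on the far side near (293,167). I'll zoom in.

```bash
cat > h.py <<'E'
from bench import *
import numpy as np, cv2
def ray(c,u,v):
    E=c["extrinsics"];R=E[:3,:3];t=E[:3,3]
    d=R.T@np.array([(u-c["cx"])/c["fx"],(v-c["cy"])/c["fy"],1]); return -R.T@t,d
def onz(c,u,v,z):
    o,d=ray(c,u,v); return o+d*(z-o[2])/d[2]
def two(c1,p1,c2,p2):
    o1,d1=ray(c1,*p1);o2,d2=ray(c2,*p2)
    s=np.linalg.lstsq(np.c_[d1,-d2],o2-o1,rcond=None)[0]
    a=o1+d1*s[0];b=o2+d2*s[1]; return (a+b)/2,np.linalg.norm(a-b)
def proj(c,p):
    q=c["extrinsics"][:3,:3]@np.array(p)+c["extrinsics"][:3,3]
    return np.array([c["fx"]*q[0]/q[2]+c["cx"],c["fy"]*q[1]/q[2]+c["cy"]])
E
python3 - <<'E'
from h import *
a=cv2.imread("pics/scene0.png");b=cv2.imread("pics/side0.png")
cv2.imwrite("pics/z1.png",np.hstack([cv2.resize(a[145:255,245:360],None,fx=4,fy=4,interpolation=cv2.INTER_CUBIC)[:440,:400],cv2.resize(a[200:290,140:215],(367,440),interpolation=cv2.INTER_CUBIC)]))
cv2.imwrite("pics/z2.png",np.hstack([cv2.resize(b[185:270,165:285],(600,425),interpolation=cv2.INTER_CUBIC)]))
cv2.imwrite("pics/z3.png",cv2.resize(b[135:195,255:330],(750,600),interpolation=cv2.INTER_CUBIC))
E
```

```text
(no output)
```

View pics/z1.png

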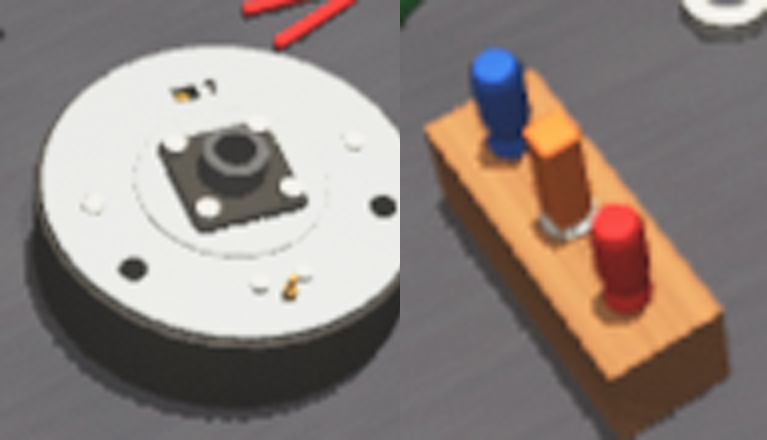

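View pics/z2.png

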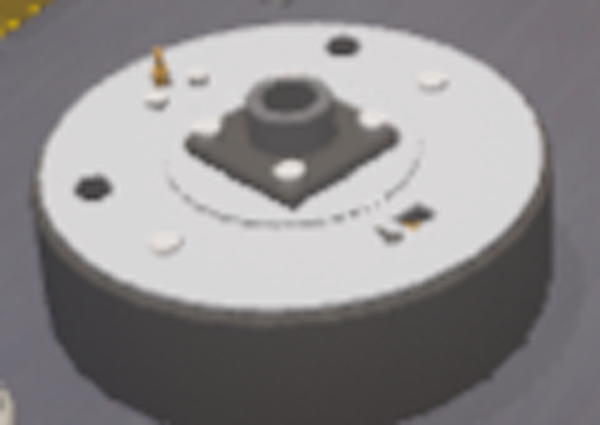

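View pics/z3.png

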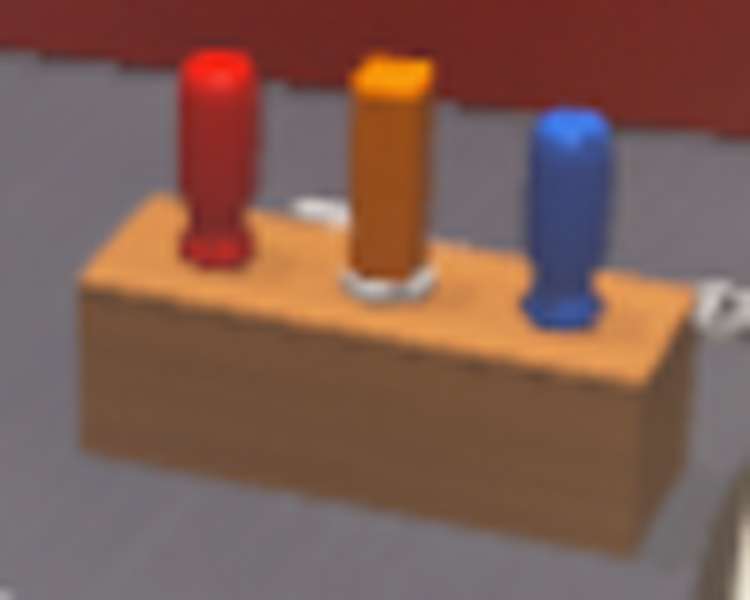

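Run:
```python
from h import *
S=calibration("scene");D=calibration("side")
s=(245+185/4,145+93/4); d=(165+412/5,185+217/5)
print("slot",onz(S,*s,.085),onz(D,*d,.085),two(S,s,D,d))
# plate centre via silver mask
for n,c in (("scene",S),("side",D)):
    im=cv2.imread(f"pics/{n}0.png"); hsv=cv2.cvtColor(im,cv2.COLOR_BGR2HSV)
    m=((hsv[...,1]<40)&(hsv[...,2]>175)).astype(np.uint8)
    k,l,st,ce=cv2.connectedComponentsWithStats(m)
    i=1+np.argmax(st[1:,4]);
    # choose comp containing brake
    for j in np.argsort(-st[1:,4])[:4]+1: print(st[j],ce[j])
def rk(pts,c,z): return [np.round(onz(c,*p,z),4) for p in pts]
# handle top (orange) centre z=.068+.005? grip z=.108, top .148
st=(140+553/4.89,200+133/4.89); dt=(255+392/10,135+78/10)
print("spoontop",onz(S,*st,.148),onz(D,*dt,.148),two(S,st,D,dt))
# rack top corners side view
q=[(80,280),(155,200),(692,295),(645,380)]
print(rk([(255+x/10,135+y/10) for x,y in q],D,.068))
q=[(425,128),(530,70),(722,310),(612,380)]
print(rk([(140+(x-400)/4.89,200+y/4.89) for x,y in q],S,.068))
q=[(495,60),(617,215)]
```

```text
slot [0.47736117 0.1567202  0.085     ] [0.47311073 0.15864184 0.085     ] (array([0.47505946, 0.15732138, 0.08314121]), np.float64(0.002098921902729246))
[ 390  259  122  125 6850] [475.92408759 340.03605839]
[ 256  157   94   72 4594] [302.37113626 192.70635612]
[  59   55   87   44 1298] [104.43913713  74.29198767]
[  0   0  77  25 975] [35.11794872  8.02051282]
[ 173  190  100   57 3649] [223.00822143 218.71636065]
[ 391  259  108   50 2260] [448.95       290.98761062]
[ 327  170   59   53 1875] [355.14186667 200.21813333]
[ 385  179   54   51 1800] [409.25444444 205.14833333]
spoontop [ 0.64111249 -0.08177093  0.148     ] [ 0.52268288 -0.25191707  0.148     ] (array([ 0.56079276, -0.12289537,  0.1640906 ]), np.float64(0.18143881176125182))
[array([ 0.6198, -0.2143,  0.068 ]), array([ 0.6238, -0.2796,  0.068 ]), array([ 0.4292, -0.2962,  0.068 ]), array([ 0.4221, -0.2338,  0.068 ])]
[array([ 0.4361, -0.3032,  0.068 ]), array([ 0.4293, -0.2353,  0.068 ]), array([ 0.6274, -0.216 ,  0.068 ]), array([ 0.6349, -0.2844,  0.068 ])]
```

Run:
```python
from h import *
from scipy.optimize import least_squares
S=calibration("scene");D=calibration("side")
st=(140+153/4.89,200+133/4.89); dt=(255+392/10,135+78/10)
print("spoontop",onz(S,*st,.148),onz(D,*dt,.148),two(S,st,D,dt))
for n,c,seed in (("scene",S,(302,192)),("side",D,(223,218))):
    im=cv2.imread(f"pics/{n}0.png"); hsv=cv2.cvtColor(im,cv2.COLOR_BGR2HSV)
    m=((hsv[...,1]<40)&(hsv[...,2]>175)).astype(np.uint8)
    k,l,stt,ce=cv2.connectedComponentsWithStats(m)
    j=np.argmin([np.hypot(*(x-seed)) if s[4]>2000 else 1e9 for x,s in zip(ce,stt)])
    cn=max(cv2.findContours((l==j).astype(np.uint8),cv2.RETR_EXTERNAL,cv2.CHAIN_APPROX_NONE)[0],key=len)[:,0]
    hull=cv2.convexHull(cn)[:,0]
    P=np.array([onz(c,*p,.085)[:2] for p in hull])
    r=least_squares(lambda a:np.hypot(*(P-a[:2]).T)-a[2],[.5,.1,.137],loss="soft_l1",f_scale=.001)
    print(n,r.x,r.fun.std())
```

```text
spoontop [ 0.53366682 -0.2593825   0.148     ] [ 0.52268288 -0.25191707  0.148     ] (array([ 0.52781705, -0.25924752,  0.14282136]), np.float64(0.004146739943045576))
scene [0.56448144 0.13450783 0.13687162] 0.00033844394431523285
side [0.56286185 0.13411034 0.13607065] 0.00031099106687071626
```

Emit:
arm_command([
  [1, [4.3, 3.6, 0.3], [0, 0, -2]],
  [1, [4.3, 3.6, 0.3], [0, 0, -2]],
  [1, [4.3, 3.6, 0.3], [0, 0, -2]],
  [1, [4.3, 3.6, 0.3], [0, 0, -2]],
  [1, [4.3, 3.6, 0.3], [0, 0, -2]],
  [1, [4.3, 3.6, 0.3], [0, 0, -2]],
  [1, [4.3, 3.6, 0.3], [0, 0, -1]],
])

```text
clock: 1.02
ee_pos: [0.4843, -0.2872, 0.2505]
tcp_rot: [-179.8, 0.0, 4.3]
ft_force: [0.2, -1.0, -1.1]
finger_gap: 0.0854
```

Run:
```python
from h import *
o=observe();print(o["clock"],o["ee_pos"],o["tcp_rot"],o["q"])
c=calibration("wrist");cv2.imwrite("pics/w1.png",camera("wrist")[:,:,::-1])
print(-c["extrinsics"][:3,:3].T@c["extrinsics"][:3,3])
import pickle;pickle.dump(c,open("w1.pkl","wb"))
```

```text
1.025 [ 0.48434128 -0.28720566  0.25045884] [-1.79803448e+02  2.91849728e-02  4.29069304e+00] [-38.57796845   6.96496811  82.02878863   0.12422627  91.16134908
  47.13373827]
[ 0.56084865 -0.28152265  0.39346775]
```

View pics/w1.png

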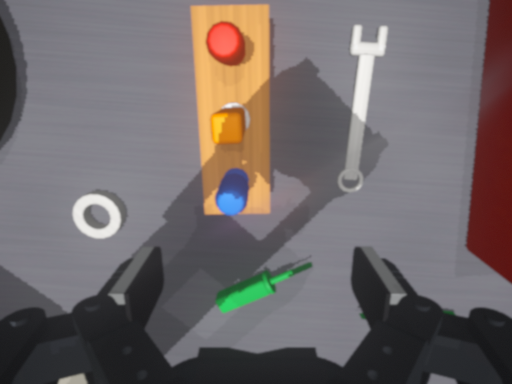

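The wrist view shows the whole tool block, with corners at about (192,5), (269,5), (270,213) and (205,214). The orange handle top is near (227,128).

Run:
```python
from h import *
import pickle;c=pickle.load(open("w1.pkl","rb"))
im=cv2.imread("pics/w1.png");hsv=cv2.cvtColor(im,cv2.COLOR_BGR2HSV)
m=((hsv[...,0]>10)&(hsv[...,0]<20)&(hsv[...,1]>200)&(hsv[...,2]>200)).astype(np.uint8)
m2=((hsv[...,0]>8)&(hsv[...,0]<22)&(hsv[...,1]>80)&(hsv[...,1]<200)).astype(np.uint8)
for mm,z in((m,.148),(m2,.068)):
    cn=max(cv2.findContours(mm,cv2.RETR_EXTERNAL,cv2.CHAIN_APPROX_NONE)[0],key=len)
    P=np.array([onz(c,*p,z)[:2] for p in cn[:,0]]).astype(np.float32)
    r=cv2.minAreaRect(P*1000);print(r,cv2.boundingRect(cn))
cv2.imwrite("pics/w1z.png",cv2.resize(im[90:160,190:290],(800,560),interpolation=cv2.INTER_CUBIC))
```

```text
((530.3202514648438, -258.7753601074219), (22.253768920898438, 20.954832077026367), 7.098567485809326) (211, 113, 29, 31)
((529.695556640625, -259.28326416015625), (201.2461700439453, 71.89004516601562), 4.914154052734375) (190, 4, 81, 211)
```

View pics/w1z.png

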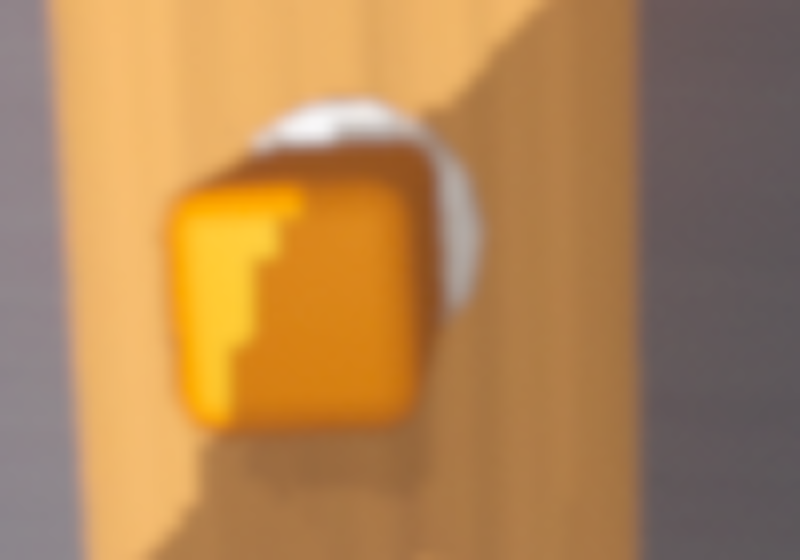

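Emit:
arm_command([
  [1, [4.5, 2.8, 0], [0, 0, 0.7]],
  [1, [0.2, 0.1, -1], [0, 0, 0]],
  [1, [0, 0, 0], [0, 0, 0]],
])

```text
clock: 1.45
ee_pos: [0.5375, -0.2514, 0.2395]
tcp_rot: [-179.7, -0.0, 5.3]
ft_force: [-0.0, -0.7, -0.0]
finger_gap: 0.0851
```

Emit:
arm_command([
  [1, [-0.7, -0.6, -4], [-0.3, 0, -0.4]],
  [1, [0, 0, -3], [0, 0, 0]],
  [1, [0, 0, 0], [0, 0, 0]],
])

```text
clock: 1.82
ee_pos: [0.5283, -0.2597, 0.1691]
tcp_rot: [180.0, -0.0, 4.7]
ft_force: [-0.9, 0.1, 0.6]
finger_gap: 0.0852
```

Emit:
arm_command([
  [1, [0.1, 0.1, -3], [0, 0, 0.2]],
  [1, [0, 0, -3], [0, 0, 0]],
  [1, [0, 0, -1.3], [0, 0, 0]],
  [1, [0, 0, 0], [0, 0, 0]],
])

```text
clock: 2.33
ee_pos: [0.5298, -0.262, 0.1012]
tcp_rot: [179.7, -0.3, 4.8]
ft_force: [0.8, -0.4, 0.6]
finger_gap: 0.0853
```

Run:
```python
from h import *
o=observe();print(o["clock"],o["ee_pos"],o["tcp_rot"],o["ft_force"])
a=camera("side")[:,:,::-1];b=camera("scene")[:,:,::-1]
cv2.imwrite("pics/g1.png",np.hstack([cv2.resize(a[80:200,240:340],(400,480),interpolation=cv2.INTER_CUBIC),cv2.resize(b[170:290,120:220],(400,480),interpolation=cv2.INTER_CUBIC)]))
```

```text
2.325 [ 0.5297974 -0.2620379  0.101152 ] [179.69507244  -0.34021474   4.77169899] [ 0.81032085 -0.38939655  0.60301037]
```

View pics/g1.png

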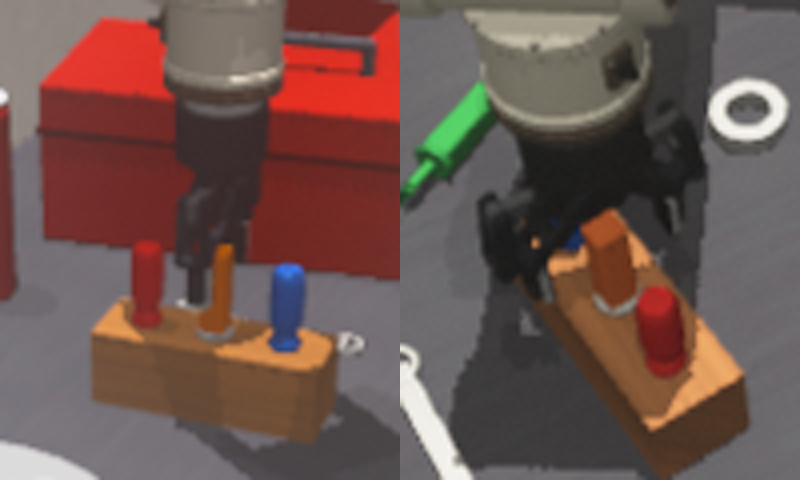

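Emit:
arm_command([
  [1, [0, 0.3, -0.5], [0.3, 0.3, 0]],
  [1, [0, 0, 0], [0, 0, 0]],
])

```text
clock: 2.68
ee_pos: [0.5308, -0.2594, 0.0985]
tcp_rot: [179.9, -0.2, 4.8]
ft_force: [0.0, 0.5, -0.2]
finger_gap: 0.0852
```

Run:
```python
from h import *
cv2.imwrite("pics/g2.png",camera("wrist")[:,:,::-1])
```

```text
(no output)
```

View pics/g2.png

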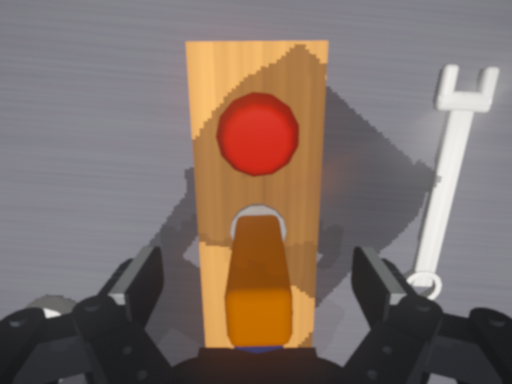

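The handle (258,300) sits midway between the fingers, so I'll close.

Emit:
arm_command([
  [1, [-0.1, 0, -0.4], [0, 0, 0]],
  [0, [0, 0, 0], [0, 0, 0]],
  [0, [0, 0, 0], [0, 0, 0]],
  [0, [0, 0, 0], [0, 0, 0]],
  [0, [0, 0, 0], [0, 0, 0]],
  [0, [0, 0, 0], [0, 0, 0]],
  [0, [0, 0, 0], [0, 0, 0]],
])

```text
clock: 3.6
ee_pos: [0.53, -0.2595, 0.0949]
tcp_rot: [179.9, -0.3, 4.8]
ft_force: [-0.2, 0.1, 0.7]
finger_gap: 0.0236
```

Emit:
arm_command([
  [0, [0, 0, 2], [0, 0, 0]],
  [0, [0, 0, 3], [0, 0, 0]],
  [0, [0, 0, 4], [0, 0, 0]],
  [0, [0, 0, 4], [0, 0, 0]],
  [0, [0, 0, 2], [0, 0, 0]],
  [0, [0, 0, 0], [0, 0, 0]],
])

```text
clock: 4.35
ee_pos: [0.5287, -0.2587, 0.2477]
tcp_rot: [180.0, -0.1, 4.8]
ft_force: [-1.0, 0.3, -1.9]
finger_gap: 0.0231
```

Run:
```python
from h import *
o=observe();print(o["clock"],o["ee_pos"],o["tcp_rot"],o["ft_force"],o["torque"])
a=camera("side")[:,:,::-1];b=camera("wrist")[:,:,::-1]
cv2.imwrite("pics/g3.png",np.hstack([cv2.resize(a[40:200,220:350],(312,384),interpolation=cv2.INTER_CUBIC),cv2.resize(b,(480,384))]))
```

```text
4.35 [ 0.52874852 -0.25872267  0.24767572] [ 1.79983299e+02 -1.12511840e-01  4.78518220e+00] [-0.9515017   0.29444008 -1.93458273] [-0.02620434 -0.01321109 -0.0542556 ]
```

View pics/g3.png

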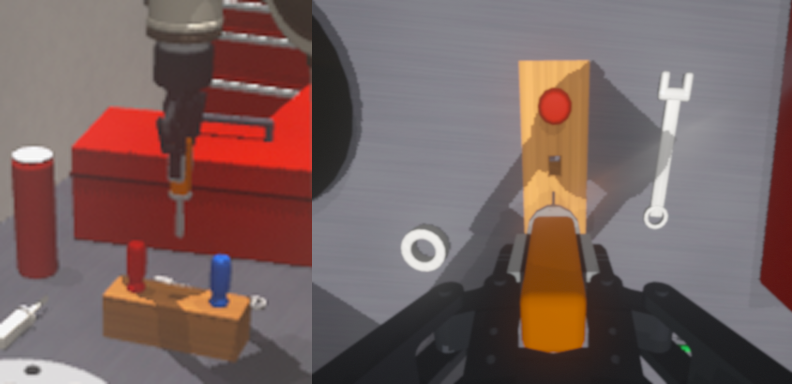

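The spoon is lifted and straight, and both drivers still stand. Next I'll go over the brake to a viewing pose.

Emit:
arm_command([
  [0, [-0.5, 3, 0.3], [0, 0, 8]],
  [0, [-0.9, 5, 0.3], [0, 0, 10]],
  [0, [-0.9, 5.3, 0], [0, 0, 10]],
  [0, [-0.9, 5.3, 0], [0, 0, 10]],
  [0, [-0.9, 5.3, 0], [0, 0, 10]],
  [0, [-0.9, 5.3, 0], [0, 0, 10]],
  [0, [-0.9, 4, 0], [0, 0, 7]],
  [0, [0, 1, 0], [0, 0, 2]],
  [0, [0, 0, 0], [0, 0, 0]],
])

```text
clock: 5.58
ee_pos: [0.4622, 0.0934, 0.2377]
tcp_rot: [-179.0, 0.5, 73.9]
ft_force: [0.3, 0.4, -0.9]
finger_gap: 0.0232
```

Run:
```python
from h import *
import pickle
o=observe();print(o["clock"],o["ee_pos"],o["tcp_rot"],o["ft_force"],o["q"])
c=calibration("wrist");pickle.dump(c,open("w2.pkl","wb"));cv2.imwrite("pics/w2.png",camera("wrist")[:,:,::-1])
```

```text
5.575 [0.46219246 0.093386   0.23773843] [-179.03344792    0.50830889   73.87336929] [ 0.3147315   0.3522496  -0.94961954] [ 2.17321833 -3.24304987 94.01865634 -0.17905636 90.30166632 18.30487722]
```

View pics/w2.png

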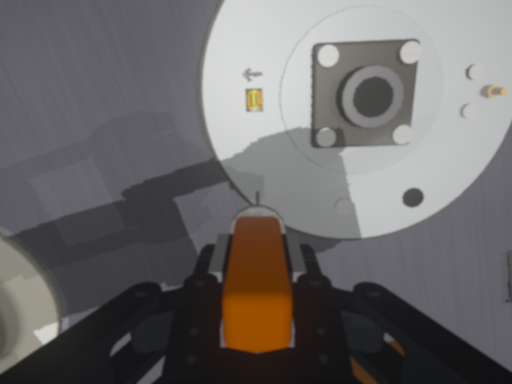

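The slot is clearly visible at (254,100), with a tooth showing and the arrow above it pointing left (outwards). The spoon tip is at (257,196).

Run:
```python
from h import *
import pickle;c=pickle.load(open("w2.pkl","rb"))
im=cv2.imread("pics/w2.png")
cv2.imwrite("pics/w2z.png",cv2.resize(im[60:130,210:290],(800,700)[0:2] and (640,560),interpolation=cv2.INTER_CUBIC))
hsv=cv2.cvtColor(im,cv2.COLOR_BGR2HSV)
roi=np.zeros(im.shape[:2],np.uint8);roi[86:115,238:272]=1
m=((hsv[...,1]>70)|(hsv[...,2]<120)).astype(np.uint8)*roi
cn=max(cv2.findContours(m,cv2.RETR_EXTERNAL,cv2.CHAIN_APPROX_NONE)[0],key=len)[:,0]
P=np.array([onz(c,*p,.085)[:2] for p in cn]).astype(np.float32)*1000
print(cv2.minAreaRect(P),cv2.boundingRect(cn))
print("nipple base~",onz(c,487,91,.085),"hub",onz(c,373,97,.121))
```

```text
((476.0784606933594, 158.5503692626953), (16.09324836730957, 12.400894165039062), 73.88400268554688) (247, 89, 15, 20)
nipple base~ [0.67098249 0.10870213 0.085     ] hub [0.56526278 0.13540711 0.121     ]
```

View pics/w2z.png

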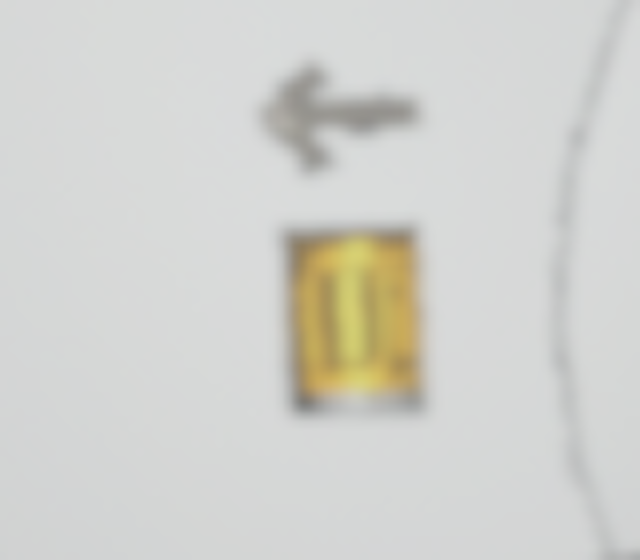

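```bash
cat >> h.py <<'E'
from scipy.spatial.transform import Rotation as Ro
TL=0.0869
def Rm(o): return Ro.from_euler("xyz",o["tcp_rot"],degrees=True).as_matrix()
SL=np.array([.4755,.1580,.085]); YAW=-15.0
def tip(o,toff=(0,0,TL)): return o["ee_pos"]+Rm(o)@np.array(toff)
def rep():
    o=observe(); t=tip(o); a=np.radians(YAW); B=np.array([[np.cos(a),np.sin(a)],[-np.sin(a),np.cos(a)]])
    f=B@o["ft_force"][:2]
    print("t",o["clock"],"tcp",np.round(o["ee_pos"],4),"rot",np.round(o["tcp_rot"],2),"tip-slot brake axes mm",np.round(B@(t-SL)[:2]*1000,1),"tipz",round(t[2]*1000,1),"Fb",np.round(f,1),round(o["ft_force"][2],1))
    return o
E
python3 - <<'E'
from h import *
import pickle;c=pickle.load(open("w2.pkl","rb"))
print("slot",onz(c,254.25,100.1,.085))
o=observe();t=tip(o);print("tip pred",t,proj(c,t))
print("seen tip",onz(c,257.5,192,t[2]), onz(c,257.5,192,t[2])-t)
print(Rm(o)[:,2])
im=cv2.imread("pics/w2.png")
cv2.imwrite("pics/w2t.png",cv2.resize(im[170:230,220:300],(640,480),interpolation=cv2.INTER_CUBIC))
E
```

```text
slot [0.47595538 0.15724581 0.085     ]
tip pred [0.46061124 0.09261152 0.15086838] [256.66694576 195.85006793]
seen tip [0.46205552 0.09535725 0.15086838] [0.00144427 0.00274573 0.        ]
[-0.0187737  -0.00382879 -0.99981643]
```

View pics/w2t.png

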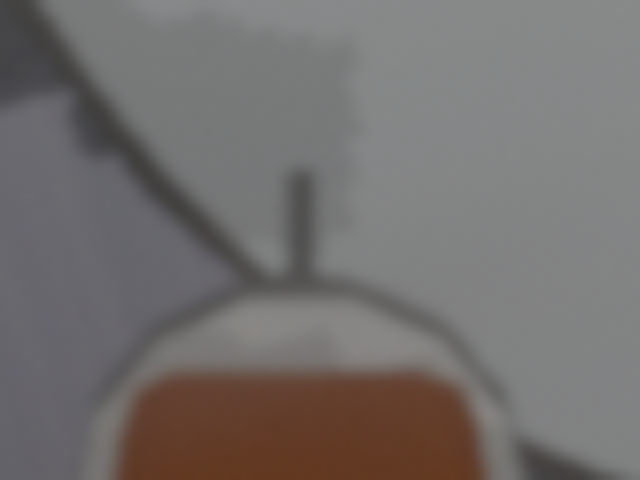

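Emit:
arm_command([
  [0, [0.8, 3, -1.5], [0.2, -1.1, 1.1]],
  [0, [0.8, 2.8, -2], [0, 0, 0]],
  [0, [0, 0, 0], [0, 0, 0]],
  [0, [0, 0, 0], [0, 0, 0]],
])

```text
clock: 6.12
ee_pos: [0.4801, 0.1474, 0.2007]
tcp_rot: [180.0, 0.1, 74.3]
ft_force: [0.4, -0.8, -1.1]
finger_gap: 0.0232
```

```bash
sed -i 's/SL=.*; YAW/SL=np.array([.4760,.1575,.085]); YAW/' h.py
python3 - <<'E'
from h import *
o=rep();print(Rm(o)[:,2])
E
```

```text
t 6.125 tcp [0.4801 0.1474 0.2007] rot [1.7998e+02 1.1000e-01 7.4280e+01] tip-slot brake axes mm [ 6.6 -8.8] tipz 113.8 Fb [ 0.6 -0.7] -1.1
[-1.80261728e-04 -1.89501131e-03 -9.99998188e-01]
```

Emit:
arm_command([
  [0, [-0.1, 0.9, -1], [0, 0, 0.7]],
  [0, [0, 0, -0.6], [0, 0, 0]],
  [0, [0, 0, 0], [0, 0, 0]],
])

```text
clock: 6.5
ee_pos: [0.4794, 0.1552, 0.1841]
tcp_rot: [179.9, 0.1, 74.9]
ft_force: [1.2, 0.3, -1.2]
finger_gap: 0.0239
```

Run:
```python
from h import *
o=rep()
a=camera("side")[:,:,::-1];b=camera("scene")[:,:,::-1];w=camera("wrist")[:,:,::-1]
cv2.imwrite("pics/s1.png",np.hstack([cv2.resize(a[190:260,210:280],(380,380),interpolation=cv2.INTER_CUBIC),cv2.resize(b[130:200,260:330],(380,380),interpolation=cv2.INTER_CUBIC)]))
cv2.imwrite("pics/s1w.png",cv2.resize(w[120:240,180:340],(800,600),interpolation=cv2.INTER_CUBIC))
for n in("side","scene"):
  c=calibration(n);print(n,proj(c,tip(o)),proj(c,SL))
```

```text
t 6.5 tcp [0.4794 0.1552 0.1841] rot [1.7993e+02 1.0000e-01 7.4860e+01] tip-slot brake axes mm [ 4.  -1.4] tipz 97.2 Fb [1.1 0.6] -1.2
side [245.8086625  223.26173459] [246.64913647 227.87775833]
scene [291.52298805 166.11844796] [291.2037674  167.86994262]
```

View pics/s1.png

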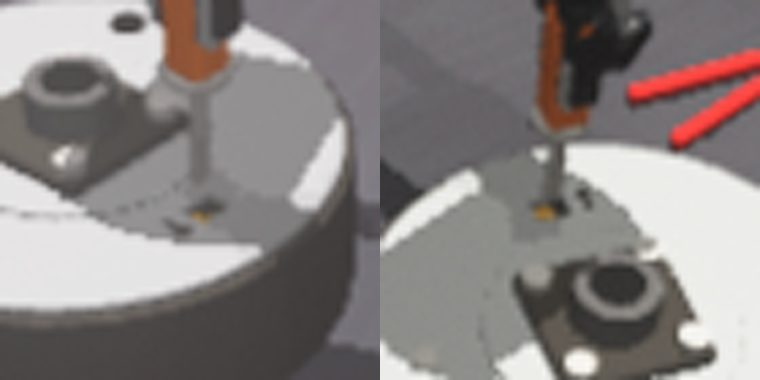

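View pics/s1w.png

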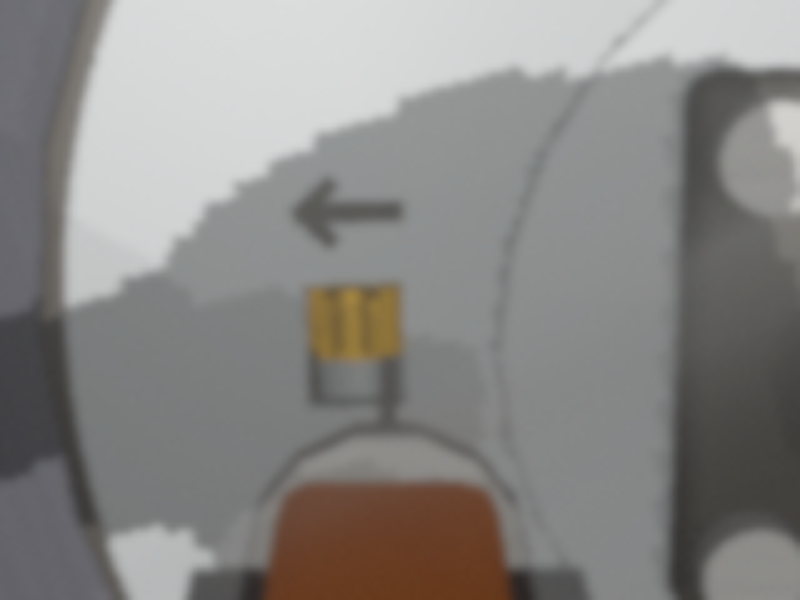

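Run:
```python
from h import *
w=cv2.imread("pics/s1w.png")
z=w[270:420,290:420]
z=cv2.convertScaleAbs(z,alpha=1.6,beta=-20)
cv2.imwrite("pics/s1wz.png",cv2.resize(z,None,fx=5,fy=4))
# intensity profile across slot through rows of wheel
print(w[305:345].mean(0).sum(1)[300:410:4].astype(int))
```

```text
[371 354 331 312 303 302 302 295 283 276 284 304 324 331 323 303 286 287
 300 309 313 314 313 311 320 348 382 404]
```

View pics/s1wz.png

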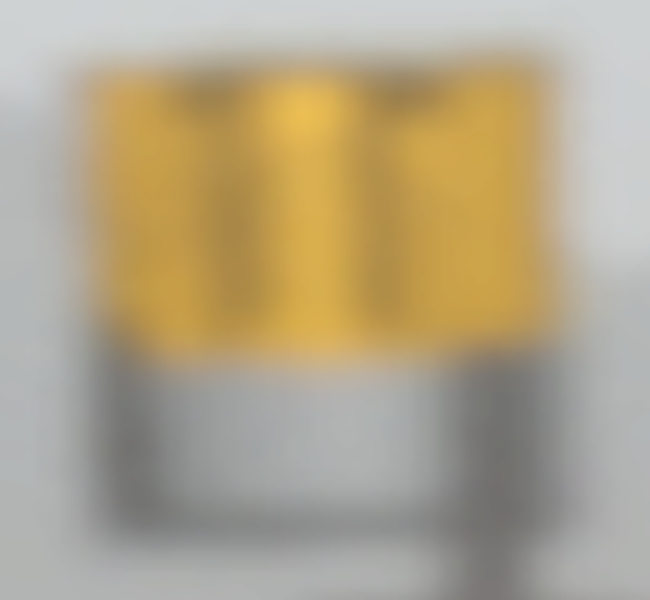

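Emit:
arm_command([
  [0, [-0.12, 0.16, 0], [0, 0, 0]],
  [0, [0, 0, -0.5], [0, 0, 0]],
  [0, [0, 0, 0], [0, 0, 0]],
])

```text
clock: 7.02
ee_pos: [0.4785, 0.1571, 0.1798]
tcp_rot: [179.9, 0.1, 74.9]
ft_force: [-0.1, 0.1, -1.4]
finger_gap: 0.0235
```

Run:
```python
from h import *
o=rep();w=camera("wrist")[:,:,::-1]
cv2.imwrite("pics/s2w.png",cv2.resize(w[140:220,200:300],(800,640)[:2] and (750,600),interpolation=cv2.INTER_CUBIC))
```

```text
t 7.025 tcp [0.4785 0.1571 0.1798] rot [1.7986e+02 6.0000e-02 7.4860e+01] tip-slot brake axes mm [2.7 0.1] tipz 92.9 Fb [-0.2  0.1] -1.4
```

View pics/s2w.png

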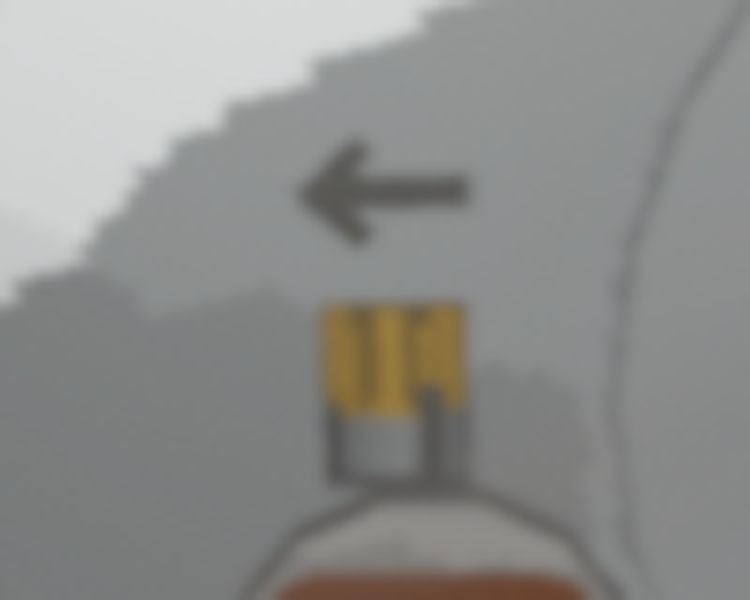

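Emit:
arm_command([
  [0, [0, 0, -0.8], [0, 0, 0]],
  [0, [0, 0, -0.3], [0, 0, 0]],
  [0, [0, 0, 0], [0, 0, 0]],
])

```text
clock: 7.45
ee_pos: [0.4785, 0.157, 0.1681]
tcp_rot: [179.9, 0.1, 74.9]
ft_force: [0.3, -0.7, -0.6]
finger_gap: 0.0237
```

```bash
python3 -c "
from h import *
rep()"
```

```text
t 7.45 tcp [0.4785 0.157  0.1681] rot [1.7985e+02 6.0000e-02 7.4860e+01] tip-slot brake axes mm [2.8 0.1] tipz 81.2 Fb [ 0.5 -0.6] -0.6
```

Emit:
arm_command([
  [0, [0, 0, -0.45], [0, 0, 0]],
  [0, [0, 0, -0.3], [0, 0, 0]],
  [0, [0, 0, 0], [0, 0, 0]],
])

```text
clock: 7.82
ee_pos: [0.479, 0.157, 0.1604]
tcp_rot: [179.8, 0.0, 74.9]
ft_force: [1.7, -0.5, -2.1]
finger_gap: 0.0233
```

```bash
python3 -c "
from h import *
rep()"
```

```text
t 7.825 tcp [0.479  0.157  0.1604] rot [1.7977e+02 4.0000e-02 7.4850e+01] tip-slot brake axes mm [3.4 0.3] tipz 73.5 Fb [ 1.8 -0. ] -2.1
```

Emit:
arm_command([
  [0, [-0.1, 0.026, 0], [0, 0, 0]],
  [0, [-0.1, 0.026, 0], [0, 0, 0]],
])

```text
clock: 8.07
ee_pos: [0.4772, 0.1575, 0.1606]
tcp_rot: [179.7, 0.0, 74.8]
ft_force: [1.7, -0.2, -0.5]
finger_gap: 0.0234
```

```bash
python3 -c "
from h import *
rep()"
```

```text
t 8.075 tcp [0.4772 0.1575 0.1606] rot [1.7974e+02 4.0000e-02 7.4850e+01] tip-slot brake axes mm [1.5 0.2] tipz 73.7 Fb [1.7 0.2] -0.5
```

Emit:
arm_command([
  [0, [-0.1, 0.026, -0.03], [0, 0, 0]],
  [0, [-0.1, 0.026, 0], [0, 0, 0]],
  [0, [-0.1, 0.026, 0], [0, 0, 0]],
  [0, [-0.1, 0.026, 0], [0, 0, 0]],
])

```text
clock: 8.57
ee_pos: [0.4729, 0.1586, 0.1604]
tcp_rot: [179.7, 0.0, 74.9]
ft_force: [2.2, -0.0, -2.8]
finger_gap: 0.0235
```

```bash
python3 -c "
from h import *
rep()"
```

```text
t 8.575 tcp [0.4729 0.1586 0.1604] rot [1.7972e+02 3.0000e-02 7.4850e+01] tip-slot brake axes mm [-2.8  0.2] tipz 73.5 Fb [2.1 0.6] -2.8
```

Emit:
arm_command([
  [0, [-0.1, 0.026, 0], [0, 0, 0]],
  [0, [-0.07, 0.018, 0], [0, 0, 0]],
  [0, [0, 0, 0], [0, 0, 0]],
])

```text
clock: 8.95
ee_pos: [0.471, 0.1591, 0.1603]
tcp_rot: [179.7, 0.0, 74.9]
ft_force: [1.4, -0.0, -1.0]
finger_gap: 0.0234
```

```bash
python3 -c "
from h import *
rep()"
```

```text
t 8.95 tcp [0.471  0.1591 0.1603] rot [1.7973e+02 4.0000e-02 7.4850e+01] tip-slot brake axes mm [-4.8  0.2] tipz 73.4 Fb [1.4 0.3] -1.0
```

Emit:
arm_command([
  [0, [0.12, -0.03, 0], [0, 0, 0]],
  [0, [0, 0, 0.5], [0, 0, 0]],
  [0, [0, 0, 0.4], [0.2, 0, 0]],
  [0, [0.35, -0.1, 0.1], [0, 0, 0]],
  [0, [0.3, -0.08, 0], [0, 0, 0]],
  [0, [0, 0, 0], [0, 0, 0]],
])

```text
clock: 9.7
ee_pos: [0.4789, 0.1569, 0.171]
tcp_rot: [179.9, -0.2, 74.9]
ft_force: [-0.3, 0.6, -1.0]
finger_gap: 0.0235
```

Run:
```python
from h import *
o=rep();w=camera("wrist")[:,:,::-1]
cv2.imwrite("pics/s3w.png",cv2.resize(w[140:220,200:300],(750,600),interpolation=cv2.INTER_CUBIC))
```

```text
t 9.7 tcp [0.4789 0.1569 0.171 ] rot [ 1.7986e+02 -1.6000e-01  7.4850e+01] tip-slot brake axes mm [3.2 0.4] tipz 84.1 Fb [-0.5  0.5] -1.0
```

View pics/s3w.png

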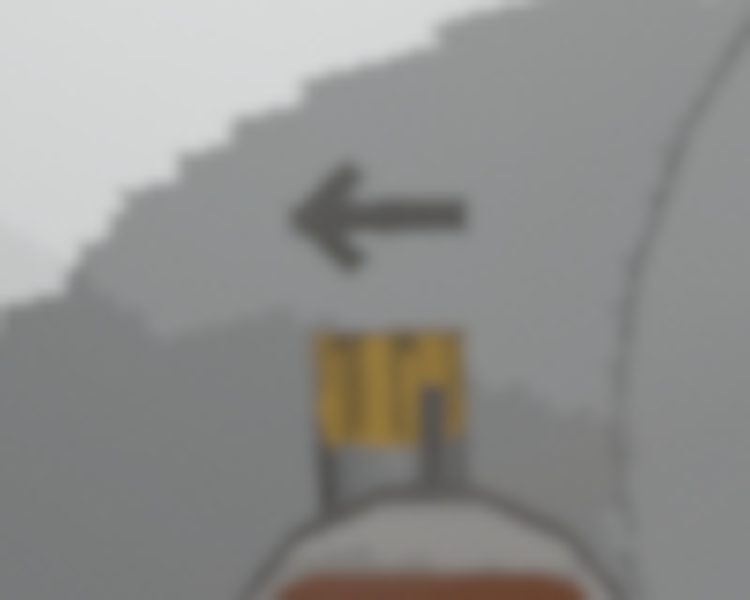

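The view shows the next tooth at x≈377 and the blade at 430 in the gap, so about 1.1 teeth are done. I'll go back in and push gently.

Emit:
arm_command([
  [0, [-0.08, 0.01, -0.2], [0, 0.2, 0]],
  [0, [0, 0, -0.4], [0, 0, 0]],
  [0, [0, 0, -0.35], [0, 0, 0]],
  [0, [0, 0, 0], [0, 0, 0]],
])

```text
clock: 10.25
ee_pos: [0.478, 0.157, 0.1607]
tcp_rot: [-180.0, -0.1, 74.9]
ft_force: [0.8, -1.5, -1.6]
finger_gap: 0.0234
```

```bash
python3 -c "
from h import *
rep()"
```

```text
t 10.25 tcp [0.478  0.157  0.1607] rot [-1.7996e+02 -1.1000e-01  7.4860e+01] tip-slot brake axes mm [2.  0.3] tipz 73.8 Fb [ 1.2 -1.3] -1.6
```

Emit:
arm_command([
  [0, [-0.05, 0.013, -0.03], [0, 0, 0]],
  [0, [-0.05, 0.013, 0], [0, 0, 0]],
  [0, [-0.05, 0.013, 0], [0, 0, 0]],
])

```text
clock: 10.62
ee_pos: [0.4767, 0.1574, 0.1605]
tcp_rot: [180.0, -0.1, 74.9]
ft_force: [2.5, -0.8, -2.0]
finger_gap: 0.0233
```

Emit:
arm_command([
  [0, [-0.05, 0.013, 0], [0, 0, 0]],
  [0, [-0.05, 0.013, 0], [0, 0, 0]],
])

```text
clock: 10.88
ee_pos: [0.4757, 0.1577, 0.1606]
tcp_rot: [180.0, -0.1, 74.9]
ft_force: [2.7, -0.9, -1.4]
finger_gap: 0.023
```

```bash
python3 -c "
from h import *
rep()"
```

```text
t 10.875 tcp [0.4757 0.1577 0.1606] rot [ 1.7999e+02 -1.2000e-01  7.4860e+01] tip-slot brake axes mm [-0.4  0.2] tipz 73.7 Fb [ 2.9 -0.1] -1.4
```

Emit:
arm_command([
  [0, [-0.05, 0.013, 0], [0, 0, 0]],
])

```text
clock: 11.0
ee_pos: [0.4751, 0.1578, 0.1606]
tcp_rot: [180.0, -0.1, 74.9]
ft_force: [1.7, -1.0, -1.2]
finger_gap: 0.0234
```

Emit:
arm_command([
  [0, [-0.05, 0.013, 0], [0, 0, 0]],
])

```text
clock: 11.12
ee_pos: [0.4746, 0.1579, 0.1606]
tcp_rot: [180.0, -0.1, 74.9]
ft_force: [3.6, -2.0, -2.1]
finger_gap: 0.023
```

Emit:
arm_command([
  [0, [-0.05, 0.013, 0], [0, 0, 0]],
])

```text
clock: 11.25
ee_pos: [0.4744, 0.1579, 0.1607]
tcp_rot: [179.9, -0.1, 74.9]
ft_force: [4.5, -1.0, -2.8]
finger_gap: 0.0231
```

Emit:
arm_command([
  [0, [-0.05, 0.013, 0], [0, 0, 0]],
])

```text
clock: 11.38
ee_pos: [0.4743, 0.158, 0.1607]
tcp_rot: [179.9, -0.1, 74.8]
ft_force: [5.7, -1.0, -2.1]
finger_gap: 0.0234
```

Emit:
arm_command([
  [0, [-0.06, 0.016, 0], [0, 0, 0]],
])

```text
clock: 11.5
ee_pos: [0.4741, 0.158, 0.1608]
tcp_rot: [179.8, -0.1, 74.8]
ft_force: [6.5, -2.4, -3.9]
finger_gap: 0.0234
```

```bash
python3 -c "
from h import *
rep()"
```

```text
t 11.5 tcp [0.4741 0.158  0.1608] rot [ 1.7981e+02 -1.3000e-01  7.4850e+01] tip-slot brake axes mm [-1.7  0.2] tipz 73.9 Fb [ 6.9 -0.6] -3.9
```

It's tight: 6.9 N, with movement stopped at about 1.47 teeth in total. I'll relax the push, lift clear and look.

Emit:
arm_command([
  [0, [0.11, -0.03, 0], [0, 0, 0]],
  [0, [0.02, 0, 0.4], [0, 0, 0]],
  [0, [0, 0, 0.5], [0, 0, 0]],
  [0, [0, 0, 0.3], [0.2, 0, 0]],
  [0, [0, 0, 0], [0, 0, 0]],
])

```text
clock: 12.12
ee_pos: [0.4746, 0.158, 0.1737]
tcp_rot: [180.0, -0.3, 74.9]
ft_force: [-0.0, -0.2, -2.4]
finger_gap: 0.0235
```

Run:
```python
from h import *
import pickle
o=rep();pickle.dump((o,calibration("wrist")),open("s4.pkl","wb"));w=camera("wrist")[:,:,::-1];cv2.imwrite("pics/s4raw.png",w)
cv2.imwrite("pics/s4w.png",cv2.resize(w[140:220,200:300],(750,600),interpolation=cv2.INTER_CUBIC))
```

```text
t 12.125 tcp [0.4746 0.158  0.1737] rot [179.98  -0.33  74.85] tip-slot brake axes mm [-1.4  0.6] tipz 86.8 Fb [ 0.  -0.2] -2.4
```

View pics/s4w.png

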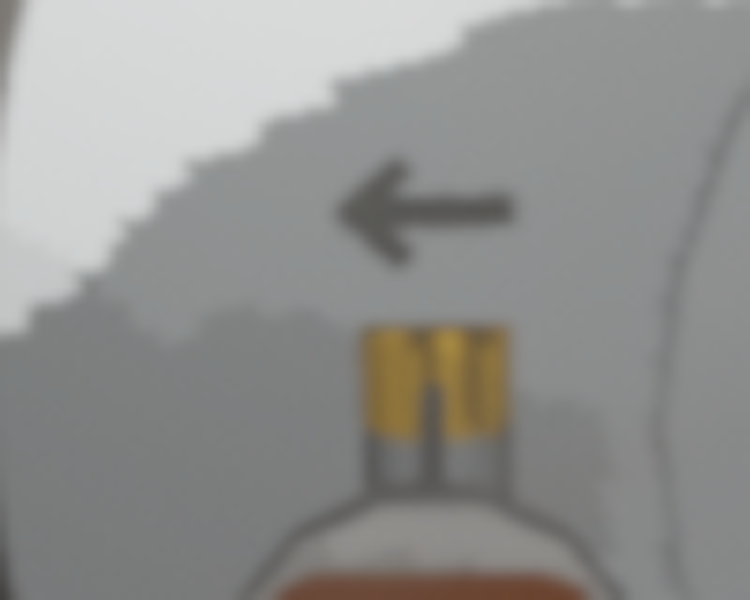

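Tight-state view: the stripe at x≈452 turns out to be a gap floor, with teeth at about 395 and 490. For backing off, I'll insert in this gap and push inwards to find where the next tooth's face is, then turn back in two bites until that face is replaced exactly by the next one.

Emit:
arm_command([
  [0, [0.1, -0.04, -0.3], [0, 0.2, 0]],
  [0, [0, 0, -0.5], [0, 0, 0]],
  [0, [0, 0, -0.35], [0, 0, 0]],
  [0, [0, 0, 0], [0, 0, 0]],
])

```text
clock: 12.68
ee_pos: [0.4754, 0.1575, 0.1605]
tcp_rot: [-179.8, -0.2, 74.9]
ft_force: [-0.1, -0.4, -0.5]
finger_gap: 0.0234
```

```bash
python3 -c "
from h import *
rep()"
```

```text
t 12.675 tcp [0.4754 0.1575 0.1605] rot [-179.75   -0.24   74.85] tip-slot brake axes mm [-1.   0.2] tipz 73.6 Fb [ 0.  -0.4] -0.5
```

Emit:
arm_command([
  [0, [0.04, -0.01, 0], [0, 0, 0]],
  [0, [0.04, -0.01, 0], [0, 0, 0]],
])

```text
clock: 12.92
ee_pos: [0.4762, 0.1573, 0.1606]
tcp_rot: [-179.8, -0.2, 74.9]
ft_force: [-0.4, -0.4, -1.3]
finger_gap: 0.0231
```

```bash
python3 -c "
from h import *
rep()"
```

```text
t 12.925 tcp [0.4762 0.1573 0.1606] rot [-179.75   -0.24   74.85] tip-slot brake axes mm [-0.1  0.2] tipz 73.7 Fb [-0.3 -0.5] -1.3
```

Emit:
arm_command([
  [0, [0.04, -0.01, 0], [0, 0, 0]],
  [0, [0.04, -0.01, 0], [0, 0, 0]],
])

```text
clock: 13.18
ee_pos: [0.4772, 0.1571, 0.1608]
tcp_rot: [-179.8, -0.3, 74.9]
ft_force: [-0.5, 0.1, -1.7]
finger_gap: 0.0235
```

```bash
python3 -c "
from h import *
rep()"
```

```text
t 13.175 tcp [0.4772 0.1571 0.1608] rot [-179.77   -0.25   74.86] tip-slot brake axes mm [0.9 0.3] tipz 73.9 Fb [-0.5 -0. ] -1.7
```

Emit:
arm_command([
  [0, [0.04, -0.01, 0], [0, 0, 0]],
])

```text
clock: 13.3
ee_pos: [0.4776, 0.157, 0.1609]
tcp_rot: [-179.8, -0.3, 74.9]
ft_force: [0.1, -0.0, -0.9]
finger_gap: 0.0235
```

```bash
python3 -c "
from h import *
rep()"
```

```text
t 13.3 tcp [0.4776 0.157  0.1609] rot [-179.78   -0.25   74.86] tip-slot brake axes mm [1.4 0.3] tipz 74.0 Fb [ 0.1 -0. ] -0.9
```

Emit:
arm_command([
  [0, [0.04, -0.01, -0.04], [0, 0, 0]],
])

```text
clock: 13.42
ee_pos: [0.4781, 0.1569, 0.1605]
tcp_rot: [-179.8, -0.3, 74.9]
ft_force: [0.5, 0.1, -0.9]
finger_gap: 0.0233
```

Emit:
arm_command([
  [0, [0.04, -0.01, -0.02], [0, 0, 0]],
])

```text
clock: 13.55
ee_pos: [0.4785, 0.1568, 0.1602]
tcp_rot: [-179.8, -0.3, 74.9]
ft_force: [0.3, 0.1, -1.1]
finger_gap: 0.0234
```

```bash
python3 -c "
from h import *
rep()"
```

```text
t 13.55 tcp [0.4785 0.1568 0.1602] rot [-179.78   -0.26   74.85] tip-slot brake axes mm [2.2 0.3] tipz 73.3 Fb [0.2 0.2] -1.1
```

Emit:
arm_command([
  [0, [0.04, -0.01, 0], [0, 0, 0]],
])

```text
clock: 13.68
ee_pos: [0.4788, 0.1567, 0.1602]
tcp_rot: [-179.8, -0.3, 74.9]
ft_force: [-2.7, 0.2, -1.5]
finger_gap: 0.0235
```

```bash
python3 -c "
from h import *
rep()"
```

```text
t 13.675 tcp [0.4788 0.1567 0.1602] rot [-179.75   -0.25   74.86] tip-slot brake axes mm [2.5 0.4] tipz 73.3 Fb [-2.7 -0.5] -1.5
```

Emit:
arm_command([
  [0, [0.04, -0.01, 0], [0, 0, 0]],
])

```text
clock: 13.8
ee_pos: [0.479, 0.1567, 0.1601]
tcp_rot: [-179.7, -0.3, 74.9]
ft_force: [-2.1, -0.3, -0.1]
finger_gap: 0.0233
```

```bash
python3 -c "
from h import *
rep()"
```

```text
t 13.8 tcp [0.479  0.1567 0.1601] rot [-179.72   -0.25   74.86] tip-slot brake axes mm [2.7 0.4] tipz 73.2 Fb [-2.  -0.8] -0.1
```

Emit:
arm_command([
  [0, [0.05, -0.015, -0.02], [0, 0, 0]],
  [0, [0.05, -0.015, 0], [0, 0, 0]],
  [0, [0.05, -0.015, 0], [0, 0, 0]],
])

```text
clock: 14.18
ee_pos: [0.4804, 0.1563, 0.1598]
tcp_rot: [-179.7, -0.3, 74.9]
ft_force: [-1.5, 0.3, -1.9]
finger_gap: 0.0235
```

```bash
python3 -c "
from h import *
rep()"
```

```text
t 14.175 tcp [0.4804 0.1563 0.1598] rot [-179.69   -0.25   74.86] tip-slot brake axes mm [4.1 0.3] tipz 72.9 Fb [-1.5 -0.1] -1.9
```

Emit:
arm_command([
  [0, [-0.15, 0.04, 0], [0, 0, 0]],
  [0, [0, 0, 0.4], [0, 0, 0]],
  [0, [0, 0, 0.5], [0, 0, 0]],
  [0, [-0.3, 0.08, 0.2], [-0.2, 0, 0]],
  [0, [-0.3, 0.08, 0], [0, 0, 0]],
  [0, [0, 0, 0], [0, 0, 0]],
])

```text
clock: 14.92
ee_pos: [0.4729, 0.1583, 0.1721]
tcp_rot: [-179.8, -0.1, 74.9]
ft_force: [-0.4, -0.2, -1.4]
finger_gap: 0.0232
```

Run:
```python
from h import *
o=rep();w=camera("wrist")[:,:,::-1]
cv2.imwrite("pics/s5w.png",cv2.resize(w[140:220,200:300],(750,600),interpolation=cv2.INTER_CUBIC))
```

```text
t 14.925 tcp [0.4729 0.1583 0.1721] rot [-1.7985e+02 -6.0000e-02  7.4850e+01] tip-slot brake axes mm [-3.5  0.1] tipz 85.2 Fb [-0.3 -0.3] -1.4
```

View pics/s5w.png

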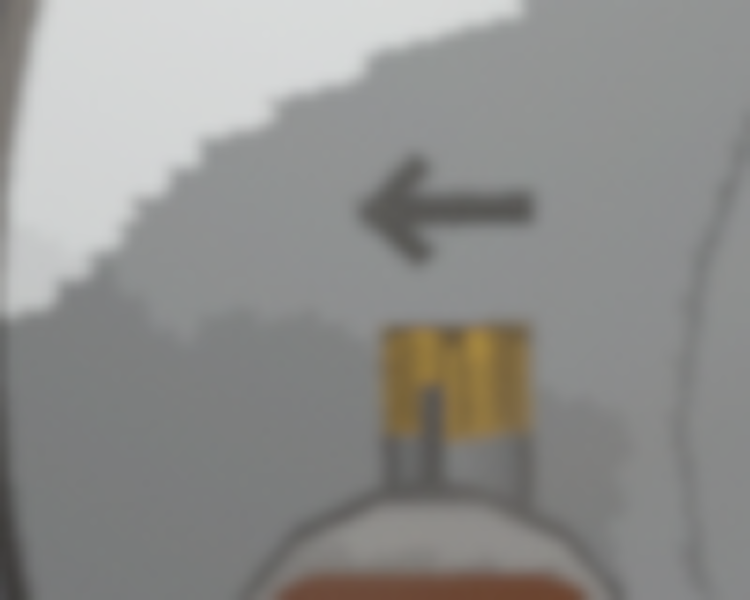

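The tooth to push is now near the slot centre (453), and the blade at 431 is over its outer gap. I'll shift 0.7 mm outwards and insert.

Emit:
arm_command([
  [0, [-0.08, 0.02, -0.2], [0, 0, 0]],
  [0, [0, 0, -0.5], [0, 0, 0]],
  [0, [0, 0, -0.35], [0, 0, 0]],
  [0, [0, 0, 0], [0, 0, 0]],
])

```text
clock: 15.48
ee_pos: [0.472, 0.1584, 0.1602]
tcp_rot: [-179.8, -0.0, 74.9]
ft_force: [0.0, -0.5, -1.2]
finger_gap: 0.0233
```

```bash
python3 -c "
from h import *
rep()"
```

```text
t 15.475 tcp [0.472  0.1584 0.1602] rot [-1.7981e+02 -4.0000e-02  7.4850e+01] tip-slot brake axes mm [-4.4 -0.1] tipz 73.3 Fb [ 0.1 -0.5] -1.2
```

Emit:
arm_command([
  [0, [0.05, -0.013, 0], [0, 0, 0]],
  [0, [0.05, -0.013, 0], [0, 0, 0]],
  [0, [0.05, -0.013, 0], [0, 0, 0]],
  [0, [0.05, -0.013, 0], [0, 0, 0]],
])

```text
clock: 15.98
ee_pos: [0.4739, 0.1579, 0.1603]
tcp_rot: [-179.8, -0.0, 74.9]
ft_force: [-2.1, 1.0, -1.5]
finger_gap: 0.0236
```

```bash
python3 -c "
from h import *
rep()"
```

```text
t 15.975 tcp [0.4739 0.1579 0.1603] rot [-1.7977e+02 -4.0000e-02  7.4850e+01] tip-slot brake axes mm [-2.5 -0.1] tipz 73.4 Fb [-2.3  0.4] -1.5
```

Emit:
arm_command([
  [0, [0.05, -0.013, -0.02], [0, 0, 0]],
  [0, [0.05, -0.013, 0], [0, 0, 0]],
  [0, [0.05, -0.013, 0], [0, 0, 0]],
])

```text
clock: 16.35
ee_pos: [0.4754, 0.1576, 0.1602]
tcp_rot: [-179.8, -0.0, 74.9]
ft_force: [-2.6, 0.1, -0.8]
finger_gap: 0.0234
```

```bash
python3 -c "
from h import *
rep()"
```

```text
t 16.35 tcp [0.4754 0.1576 0.1602] rot [-1.7975e+02 -4.0000e-02  7.4860e+01] tip-slot brake axes mm [-1. -0.] tipz 73.3 Fb [-2.5 -0.6] -0.8
```

Contact is where I predicted (about −3). I'll carry on to x ≈ 2.4.

Emit:
arm_command([
  [0, [0.05, -0.013, 0], [0, 0, 0]],
  [0, [0.05, -0.013, 0], [0, 0, 0]],
  [0, [0.05, -0.013, -0.01], [0, 0, 0]],
  [0, [0.05, -0.013, 0], [0, 0, 0]],
  [0, [0.05, -0.013, 0], [0, 0, 0]],
])

```text
clock: 16.98
ee_pos: [0.478, 0.1569, 0.16]
tcp_rot: [-179.7, -0.0, 74.9]
ft_force: [-2.1, 0.8, -1.7]
finger_gap: 0.0234
```

```bash
python3 -c "
from h import *
rep()"
```

```text
t 16.975 tcp [0.478  0.1569 0.16  ] rot [-1.7974e+02 -4.0000e-02  7.4850e+01] tip-slot brake axes mm [ 1.7 -0. ] tipz 73.1 Fb [-2.2  0.2] -1.7
```

Emit:
arm_command([
  [0, [0.05, -0.013, 0], [0, 0, 0]],
  [0, [0.02, -0.005, 0], [0, 0, 0]],
  [0, [0, 0, 0], [0, 0, 0]],
])

```text
clock: 17.35
ee_pos: [0.4787, 0.1567, 0.1599]
tcp_rot: [-179.7, -0.0, 74.9]
ft_force: [-1.6, 1.2, -2.6]
finger_gap: 0.0232
```

```bash
python3 -c "
from h import *
rep()"
```

```text
t 17.35 tcp [0.4787 0.1567 0.1599] rot [-1.7972e+02 -3.0000e-02  7.4850e+01] tip-slot brake axes mm [ 2.4 -0. ] tipz 73.0 Fb [-1.9  0.7] -2.6
```

Emit:
arm_command([
  [0, [-0.18, 0.045, 0], [0, 0, 0]],
  [0, [0, 0, 0.4], [0, 0, 0]],
  [0, [0, 0, 0.5], [0, 0, 0]],
  [0, [-0.14, 0.04, 0.3], [0, 0, 0]],
  [0, [0, 0, 0], [0, 0, 0]],
])

```text
clock: 17.98
ee_pos: [0.476, 0.1575, 0.1735]
tcp_rot: [-179.9, -0.1, 74.8]
ft_force: [-0.1, 1.0, -1.7]
finger_gap: 0.0236
```

Run:
```python
from h import *
o=rep();w=camera("wrist")[:,:,::-1]
cv2.imwrite("pics/s6w.png",np.hstack([cv2.resize(x[140:220,215:285],(400,457),interpolation=cv2.INTER_CUBIC) for x in (cv2.imread("pics/s4raw.png"),w)]))
```

```text
t 17.975 tcp [0.476  0.1575 0.1735] rot [-1.7986e+02 -6.0000e-02  7.4850e+01] tip-slot brake axes mm [-0.2  0.1] tipz 86.6 Fb [-0.3  0.9] -1.7
```

View pics/s6w.png

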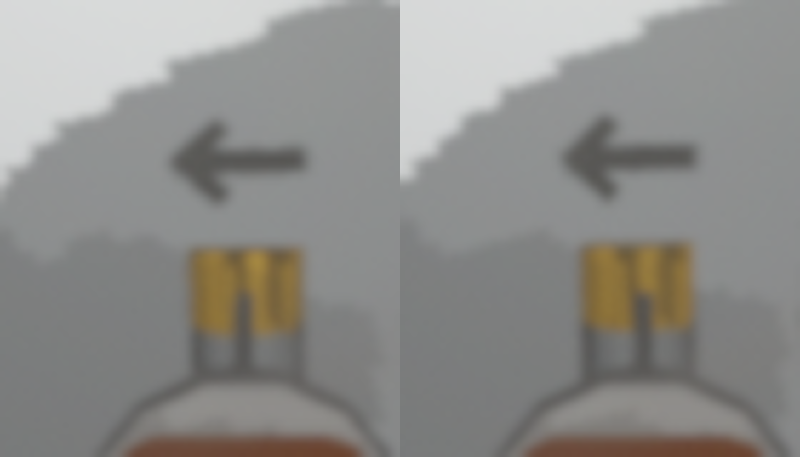

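The tooth pattern relative to the slot is the same as in the tight picture (dark lines at +43 and +86 px from the slot edge in both), so the wheel is back exactly one tooth. Now I'll return the spoon.

Emit:
arm_command([
  [0, [0, 0, 2], [0, 0, 0]],
  [0, [0, 0, 3.5], [0, 0, 0]],
  [0, [0, -1, 2], [0, 0, 0]],
  [0, [0.5, -4, 0.5], [0, 0, -8]],
  [0, [0.8, -5.3, 0], [0, 0, -10]],
  [0, [0.8, -5.3, 0], [0, 0, -10]],
  [0, [0.8, -5.3, 0], [0, 0, -10]],
  [0, [0.8, -5.3, 0], [0, 0, -10]],
  [0, [0.8, -5.3, 0], [0, 0, -10]],
  [0, [0.5, -4, 0], [0, 0, -7]],
  [0, [0, -1, 0], [0, 0, 0]],
  [0, [0, 0, 0], [0, 0, 0]],
])

```text
clock: 19.52
ee_pos: [0.5248, -0.219, 0.2538]
tcp_rot: [-179.8, -0.0, 7.9]
ft_force: [-0.1, 0.6, -1.4]
finger_gap: 0.0234
```

Emit:
arm_command([
  [0, [0.4, -3.3, -1], [-0.2, 0, -3]],
  [0, [0, -0.4, -1], [0, 0, 0]],
  [0, [0, 0, 0], [0, 0, 0]],
  [0, [0, 0, 0], [0, 0, 0]],
])

```text
clock: 20.02
ee_pos: [0.5294, -0.252, 0.2343]
tcp_rot: [-179.9, -0.1, 5.3]
ft_force: [-0.1, 0.4, -1.9]
finger_gap: 0.0234
```

Run:
```python
from h import *
o=observe();t=tip(o);print(o["ee_pos"],o["tcp_rot"],t);c=calibration("wrist");w=camera("wrist")[:,:,::-1];cv2.imwrite("pics/r1.png",w)
hsv=cv2.cvtColor(np.ascontiguousarray(w),cv2.COLOR_BGR2HSV)
print("pred pocket px",proj(c,(.5298,-.259,.068)),"tip px",proj(c,t))
import pickle;pickle.dump(c,open("r1.pkl","wb"))
```

```text
[ 0.52943438 -0.25204791  0.23425512] [-1.79934212e+02 -6.81971097e-02  5.28542308e+00] [ 0.52952818 -0.25193903  0.14735524]
pred pocket px [265.02323446 170.03541528] tip px [257.89530518 195.13188902]
```

View pics/r1.png

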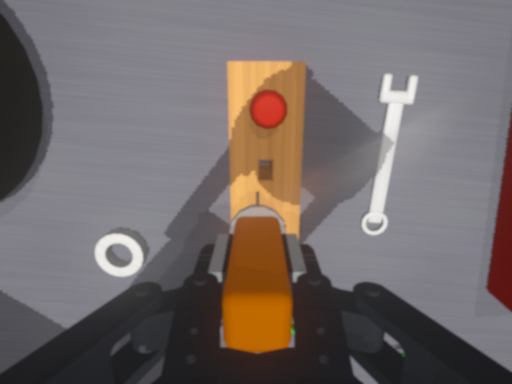

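The pocket is at (265,170), exactly as predicted.

Emit:
arm_command([
  [0, [0.05, -0.72, -2], [0, 0, -0.5]],
  [0, [0, 0, -2.5], [0, 0, 0]],
  [0, [0, 0, -1], [0, 0, 0]],
  [0, [0, 0, 0], [0, 0, 0]],
])

```text
clock: 20.58
ee_pos: [0.5298, -0.259, 0.1759]
tcp_rot: [-179.9, -0.1, 4.8]
ft_force: [-0.6, 0.3, -2.0]
finger_gap: 0.0238
```

Run:
```python
from h import *
o=observe();t=tip(o);print(o["ee_pos"],o["tcp_rot"],t)
w=camera("wrist")[:,:,::-1];a=camera("side")[:,:,::-1]
cv2.imwrite("pics/r2.png",np.hstack([cv2.resize(w[120:240,180:340],(500,375),interpolation=cv2.INTER_CUBIC),cv2.resize(a[130:195,262:313],(294,375),interpolation=cv2.INTER_CUBIC)]))
```

```text
[ 0.52983425 -0.25901268  0.17590527] [-1.79941839e+02 -7.84083291e-02  4.81485021e+00] [ 0.52994534 -0.2589148   0.0890054 ]
```

View pics/r2.png

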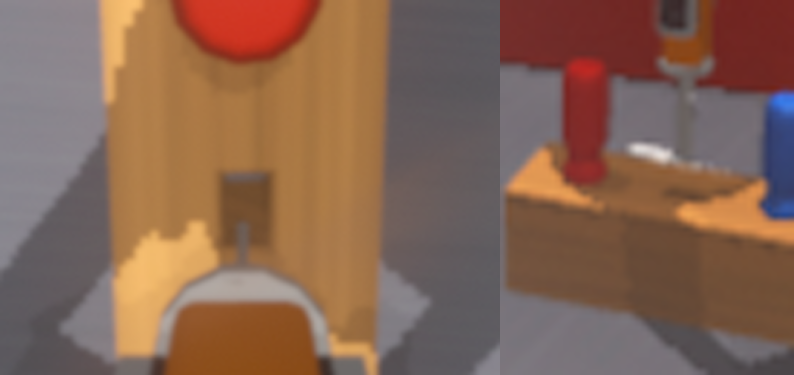

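Emit:
arm_command([
  [0, [0, -0.06, -1], [0, 0, 0]],
  [0, [0, 0, -1.5], [0, 0, 0]],
  [0, [0, 0, -1], [0, 0, 0]],
  [0, [0, 0, 0], [0, 0, 0]],
])

```text
clock: 21.18
ee_pos: [0.5304, -0.26, 0.1403]
tcp_rot: [180.0, -0.2, 4.8]
ft_force: [-0.9, -0.2, -1.5]
finger_gap: 0.0234
```

Entering without force. It still has to come down to 0.095.

Emit:
arm_command([
  [0, [-0.03, 0.05, -1.3], [0, 0, 0]],
  [0, [0, 0, -1.3], [0, 0, 0]],
  [0, [0, 0, -0.7], [0, 0, 0]],
  [0, [0, 0, 0], [0, 0, 0]],
])

```text
clock: 21.68
ee_pos: [0.53, -0.2594, 0.1048]
tcp_rot: [180.0, -0.2, 4.8]
ft_force: [0.4, 0.4, -1.4]
finger_gap: 0.0229
```

Emit:
arm_command([
  [0, [0, 0, -0.5], [0, 0, 0]],
  [0, [0, 0, -0.3], [0, 0, 0]],
  [0, [0, 0, 0], [0, 0, 0]],
])

```text
clock: 22.05
ee_pos: [0.5303, -0.2595, 0.0968]
tcp_rot: [179.9, -0.2, 4.8]
ft_force: [0.1, 0.7, -1.5]
finger_gap: 0.0229
```

Emit:
arm_command([
  [0, [0, 0, -0.15], [0, 0, 0]],
  [0, [0, 0, -0.05], [0, 0, 0]],
])

```text
clock: 22.3
ee_pos: [0.5304, -0.2597, 0.0951]
tcp_rot: [179.9, -0.3, 4.8]
ft_force: [0.2, -0.6, -1.7]
finger_gap: 0.0236
```

Emit:
arm_command([
  [0, [0, 0, -0.06], [0, 0, 0]],
  [0, [0, 0, 0], [0, 0, 0]],
])

```text
clock: 22.55
ee_pos: [0.5306, -0.2597, 0.0949]
tcp_rot: [179.9, -0.3, 4.8]
ft_force: [0.9, 0.9, -1.0]
finger_gap: 0.0234
```

Emit:
arm_command([
  [0.5, [0, 0, 0], [0, 0, 0]],
  [1, [0, 0, 0], [0, 0, 0]],
  [1, [0, 0, 0], [0, 0, 0]],
  [1, [0, 0, 0], [0, 0, 0]],
  [1, [0, 0, 0], [0, 0, 0]],
  [1, [0, 0, 3], [0, 0, 0]],
  [1, [0, 0, 5], [0, 0, 0]],
  [1, [0, 0, 5], [0, 0, 0]],
  [1, [0, 0, 3], [0, 0, 0]],
  [1, [0, 0, 0], [0, 0, 0]],
  [1, [0, 0, 0], [0, 0, 0]],
])

```text
clock: 23.92
ee_pos: [0.5295, -0.2591, 0.2588]
tcp_rot: [180.0, -0.2, 4.8]
ft_force: [-0.5, 0.6, -1.1]
finger_gap: 0.0854
```

Run:
```python
from h import *
o=observe();print(o["clock"],o["ee_pos"],o["finger_gap"],o["ft_force"])
w=camera("wrist")[:,:,::-1];a=camera("side")[:,:,::-1];s=camera("scene")[:,:,::-1]
cv2.imwrite("pics/e1.png",np.vstack([np.hstack([cv2.resize(w,(400,300)),cv2.resize(s,(400,300))]),np.hstack([cv2.resize(a[135:195,255:330],(400,300),interpolation=cv2.INTER_CUBIC),cv2.resize(a,(400,300))])]))
```

```text
23.925 [ 0.52948315 -0.25905812  0.25883082] 0.08535942453968075 [-0.50464166  0.59089334 -1.0624063 ]
```

View pics/e1.png

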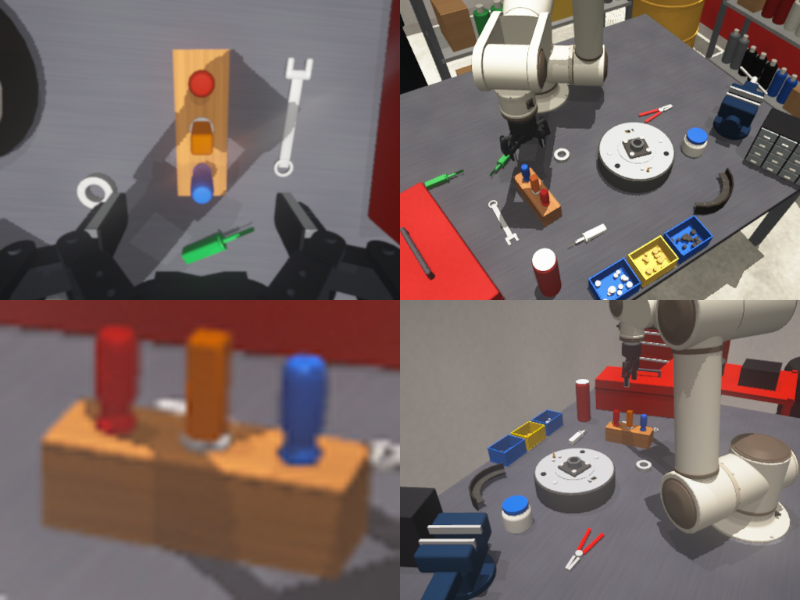

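The spoon is fully seated upright in the middle pocket, and everything else looks undisturbed.

```bash
python3 -c "
from bench import *
print(hand_in())"
```

```text
the job is handed in; nothing more can be done
None
```

I tightened the star wheel until the shoes bore on the drum, backed it off one tooth and stood the spoon back in the middle pocket. I then handed the job in at about 24 s of the 67 s allowed.

- **Tightening:** two bites outwards (towards -x), about 1.5 to 1.7 teeth in all. The free push was about 2 N. The wheel then stopped turning as the push rose, and I stopped at 6.9 N.
- **Backing off:** two bites inwards. The blade finished at the same x (2.4 mm) where it had touched the neighbouring tooth in the tight state. The wrist pictures before and after show the same tooth pattern in the slot, so the wheel is back one tooth.
- **Forces:** the highest I read on the brake was about 8 N in total, sideways and downward together. Readings came only at the end of each call, so a brief peak in between would not show.
- **Last check:** the spoon stands upright with its bolster on the block, the gripper is open and clear, and both drivers and the other items look undisturbed.

**What disagreed:** at first I took a gap floor in the wheel for a tooth. The first insertion therefore came down near a tooth tip and slipped about 0.6 mm at roughly 2 N, with no harm seen. My slot position was also about 1 mm off along x, and I corrected for that from the wrist pictures.

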